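# Park the transit screw and open the drawer

## Robot

A 7-joint arm with a two-finger parallel gripper is mounted at the origin on the work surface. World frame = base frame: x ahead of the robot, y to its left, z up, the work surface at z = 0. Lengths are in m, angles in rad, forces in N, time in s.
With the tool pointing down it reaches from about 0.425 to 0.825 m from the base axis. Payload 3.6 kg.
Tool frame: the origin (TCP) lies where the fingers leave the gripper's body, on its centre line; the fingertips stand 73 mm ahead of it and the grasp point (between the pads) lies 54 mm ahead of it; x points along the fingers, y is the direction in which the jaws open and shut, and the axes are right-handed (so a half turn about x gives the same grasp; the last joint's range is limited). The gripper opens to 85 mm and grips with 20 to 120 N. Pads are 22 mm wide; open, the fingers measure 114 mm over their backs; the gripper's body (76 mm by 85 mm) begins 54 mm behind the grasp point. The pads swing forward as they close: fully open they stand 13 mm farther back than shut.
Start: joints at [-0.026, 0.615, -0.013, 1.423, 0.008, 1.103, -0.04], TCP at [0.65, 0, 0.304] pointing down, gripper open.
Joint ranges: [-3.12, 3.12], [-0.3, 2.06], [-1.34, 1.32], [0.26, 2.42], [-1.36, 4.5], [0.01, 1.98], [-2.84, 2.84]. Speed limits (rad/s): [2.79, 2.79, 3.14, 3.14, 3.14, 3.14, 3.14].

## Interface

Orientations are given as a unit quaternion [x, y, z, w].
In Python, from station import arm, snapshot, camera_info, ticket gives the robot as it stands. Calls block until the motion is done:
- arm.movep(position, orientation): joint-space move of the TCP to a pose.
- arm.line_to(position, velocity=0.15, ori=None): straight line of the TCP; ori=None keeps the orientation; velocity is the mean speed in m/s.
- arm.move_j(angles): joint-space move.
- arm.move_gripper(opening, effort=None): opening from 0.0 (shut) to 1.0 (fully open); effort is the grip in N (None keeps the last); returns when the fingers have stopped.
- arm.pause(seconds).
- arm.ik(position, orientation): joint angles nearest the present ones, or None.
- snapshot(name): name is "scene" or "side" or "wrist"; returns the picture (400x640x3 uint8, blue, green, red); there is no depth.
- camera_info(name): a dict with "fx", "fy", "cx", "cy" (pixels), "dist_coeffs" ([k1, k2, p1, p2, k3] as OpenCV has them; the pictures are not rectified), "R" (3x3) and "t" (3): a world point X has camera coordinates R X + t; the wrist camera has in their place "T_tool_cam" (4x4, takes a point from camera to tool coordinates, whose origin is the TCP and whose axes are the tool frame's). Camera axes: x right, y down, z forward; pixel columns grow to the right and rows downward; lengths in m; the calibration is good to about 2 mm. A picture is of the moment at which its call begins: read the wrist's pose just before it. camera_info takes no time and is no camera call.
A pose or a line that the arm cannot do raises arm.MotionError and nothing moves.
- ticket.finish_job(): hands the job in, once; it reports no verdict.
Readings, each from a call of its own:
- arm.read_time(): time.
- arm.read_joint_positions(): joint angles.
- arm.read_dq(): joint speeds.
- arm.read_effort(): joint torques, N m.
- arm.read_tool_pos(): TCP position.
- arm.read_eef_rot(): TCP orientation.
- arm.read_ft_force(): force on the tool from outside, world axes, zero at the start.
- arm.read_wrist_torque(): the same for the moment, N m.
- arm.read_opening(): opening from 0.0 (shut) to 1.0 (fully open).
Only numpy, scipy, OpenCV 4.12 (cv2) and the standard library are available. Lean on these libraries where they do the work, as an engineer would, in place of code of your own. Each camera call takes 0.05 s, during which the arm holds its last target. There are 200 camera calls.

## Task

The top drawer of the teal drawer unit is locked by the spring-loaded captive screw on the unit's top. Pull the screw's knob straight up against its spring until its thread meets the bushing, screw it anticlockwise until it is fully home and stays up by itself, going by feel so that the thread is never strained and the screw ends snug, not overtightened; then slide the top drawer out more than halfway and let go. Never drag the drawer against the locking pin, and leave the two lower drawers and everything else on the desk as they are.

Things in the scene. Friction and masses are not known exactly. Their poses are not given: they have to be found in the camera images.
- unit: teal plastic drawer unit, 190 mm deep (x), 200 mm wide (y), 165 mm high, fixed to the desk; origin at the centre of its underside; x points from its front to its back (drawers slide out along -x), y to its left seen from the front, z up. The front is 95 mm from the origin towards -x. Three drawers one above the other, each with a pull tab
- bushing_top (a point): middle of the upper face of the steel bushing on the unit's top: 25 mm diameter (flange 33 mm at its foot, 3 mm high), standing 16 mm above the unit's top, 65 mm behind the unit's front, on its centre line. The screw comes up out of it. Same axes as the unit
- knob (a point): centre of the screw's knob: a knurled upright metal cylinder 30 mm in diameter, 22 mm high, with a driver slot in its top. While the screw is down the knob sits on the bushing: this point is then 11 mm above the bushing's upper face and 27 mm above the unit's top. Parked fully home it stays about 13 mm higher than that
- transit_screw: the captive screw: knob, threaded stem and 7 mm locking pin; origin on its axis at the knob's underside, z up. It takes 5 N to start it up against its spring, 9 N at 13 mm lift. When down its pin is 10.5 mm deep in a hole in the top drawer. Pulling alone lifts it about 10 mm, where it meets the thread's mouth. Let go short of the thread it springs back; let go in the thread it stays
- bushing: the bushing; origin mid upper face. Its inner thread: with a light pull on the screw and a turn anticlockwise (seen from above) the screw slips in within 1 rad, then rises 2.9 mm per rad as it turns, with 2 mm axial play, until home after 1.7 rad more. Over 25 N between screw and thread (pulled too hard, or held from rising while turned) strains it; the spring alone gives 8 N
- thread_stop: the hidden shoulder inside the bushing that stops the turning screw when it is fully home (origin as the bushing); snug is felt as the turning resistance rising from about 0.06 N m; more than 40 N on it, which is a torque of 0.34 N m on the knob, overtightens the screw
- top_drawer: the top drawer: slides out along the unit's -x, 110 mm of travel, about 1.5 N; it can move only when the screw is up by 11 mm or more. Origin on the unit's centre line
- top_pull (a point): centre of the top drawer's pull tab, a block 18 mm wide (y) and 16 mm high that stands 29.5 mm out from the drawer's front; this point is 16 mm out from the front and 24 mm below the unit's top
- middle_pull (a point): centre of the middle drawer's pull tab, same shape, 51 mm lower
- bottom_pull (a point): centre of the bottom drawer's pull tab, same shape, 103 mm lower
- steel_cup: stainless steel cup, 76 mm across, 95 mm tall, open on top; origin at the centre of its underside
- pencil_pot: beige ceramic pot 86 mm across and 95 mm tall with five pencils standing in it, 180 mm tall in all; origin at the centre of its underside
- dice: chunky white plastic dice, 28 mm cube, lying on the drawer unit's top near its back; origin at the centre of its underside
- clothes_peg: wooden clothes peg with a steel spring, 75 x 20 x 10 mm, lying flat on the desk; origin at the middle of its underside
- pencil: pencil, 170 x 8 mm, lying on the desk; origin at the middle of its underside
- eraser: white eraser 45 x 22 x 13 mm on the desk; origin at the centre of its underside
- tape_roll: roll of clear tape, 60 mm across, 22 mm tall, lying flat on the desk; origin at the centre of its underside

How it is judged:
On the way, in this order (a step that is already met when the one before it is completed fails the run):
1. the screw is pulled up by at least 7 mm (z of knob in the frame of unit above 0.199 m), for 0.1 s.
2. the screw is let go and stays up in its thread, at least 11.5 mm above its down position (z of knob in the frame of unit above 0.2035 m and contact force between the fingers and transit_screw below 0.1 N), for 0.2 s.
3. the top drawer is out by more than 60 mm of its 110 mm (x of top_pull in the frame of unit below -0.171 m), for 0.1 s.
At the end, for the whole second after the job is handed in: the screw stays up by itself at least 11.5 mm above its down position (fully home is about 13 mm), and the top drawer stands still, out by more than 60 mm of its 110 mm (z of knob in the frame of unit above 0.2035 m and x of top_pull in the frame of unit below -0.171 m and linear speed of each of top_drawer, transit_screw below 0.01 m/s); the robot touches nothing.
It fails at once if the thread is strained: more than 25 N between the screw and the bushing (contact force between transit_screw and bushing above 25 N).
It fails at once if the screw is overtightened: more than 40 N (0.34 N m of torque) against its stop (contact force between transit_screw and thread_stop above 40 N).
It fails at once if the top drawer is dragged against the locking pin with more than 15 N (contact force between top_drawer and transit_screw above 15 N).
It fails at once if a lower drawer is moved more than 10 mm (distance of any of middle_pull, bottom_pull from where it was at the start of the episode above 0.01 m).
It fails at once if a thing that does not belong to the job is moved more than 20 mm (distance of any of steel_cup, pencil_pot, dice, clothes_peg, pencil, eraser, tape_roll from where it was at the start of the episode above 0.02 m).
It also fails if it takes over 67 s, if anything falls off the work surface, if the arm or the gripper's body presses on something with over 40 N, if the wrist force passes 120 N, or if a joint passes its speed limit or range.

## Working session

There is one attempt and no reset: what is moved stays moved. The work goes in short steps, each a Python script; the robot and the scene stay as the last script left them, time stands still between calls to the robot, and variables do not carry over. Pictures are saved under pics/ and viewed, about 8 in all and at most 12, crops included, and the job is handed in when it is done.

```bash
mkdir -p pics; ls; python3 - <<'E'
from station import arm, snapshot, camera_info
import cv2, numpy as np
for n in ("scene","side","wrist"):
    cv2.imwrite(f"pics/{n}0.png", snapshot(n))
    print(n,{k:np.round(v,4).tolist() for k,v in camera_info(n).items()})
print(arm.read_time(),arm.read_eef_rot(),arm.read_tool_pos())
a=cv2.imread("pics/scene0.png");b=cv2.imread("pics/side0.png")
E
```

```text
pics
scene {'fx': 461.9855, 'fy': 461.9855, 'cx': 324.109, 'cy': 199.0952, 'dist_coeffs': [-0.0782, 0.0, 0.0, 0.0, 0.0], 'R': [[-0.0054, 0.9999, -0.0084], [0.8303, -0.0002, -0.5573], [-0.5572, -0.01, -0.8303]], 't': [0.0077, -0.3807, 1.7445]}
side {'fx': 421.7284, 'fy': 421.7284, 'cx': 314.3581, 'cy': 199.2542, 'dist_coeffs': [0.0201, 0.0, 0.0, 0.0, 0.0], 'R': [[-0.9661, -0.2579, -0.0145], [-0.188, 0.7405, -0.6453], [0.1771, -0.6206, -0.7638]], 't': [0.5468, 0.2073, 1.075]}
wrist {'fx': 349.7784, 'fy': 349.7784, 'cx': 316.329, 'cy': 201.7145, 'dist_coeffs': [-0.0632, 0.0, 0.0, 0.0, 0.0], 'T_tool_cam': [[-0.0003, -0.2866, 0.958, -0.0714], [1.0, 0.0001, 0.0004, -0.0003], [-0.0002, 0.958, 0.2866, -0.0718], [0.0, 0.0, 0.0, 1.0]]}
0.15 [-0.4994678  -0.50050743  0.50050778 -0.49951596] [ 6.49550850e-01 -5.08627634e-06  3.02970890e-01]
```

View pics/scene0.png

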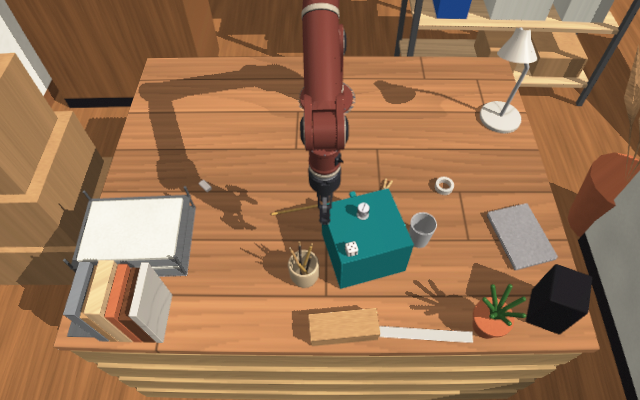

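View pics/side0.png

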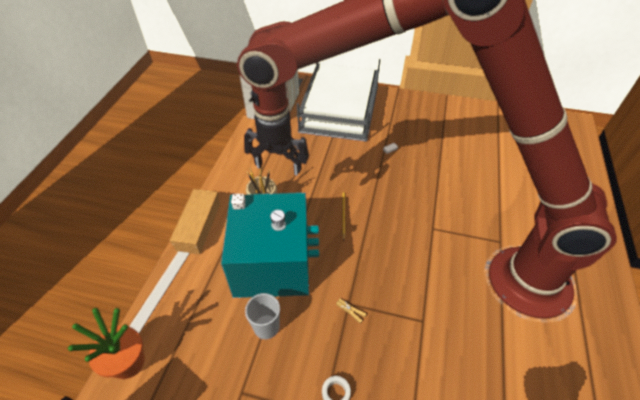

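View pics/wrist0.png

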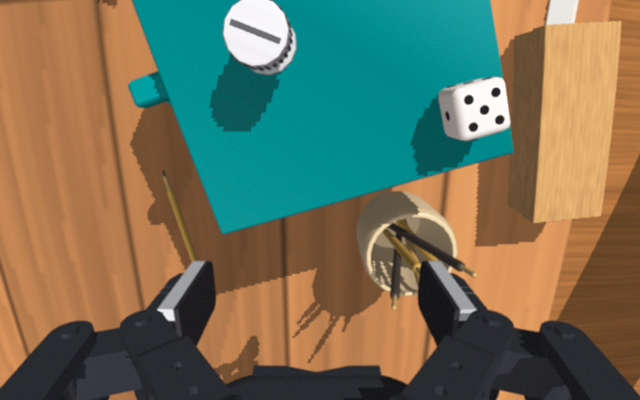

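Three viewed. In the wrist view the knob top's centre is at (257,35), the front-right top corner at (225,233), the back-right one at (512,153), and the front edge leaves the frame at (135,0). The dice is near (475,108), far from the knob. The pot stands by the unit's right side and the cup by its left.

```bash
cat > h.py <<'E'
from station import arm, snapshot, camera_info, ticket
import numpy as np, cv2
from scipy.spatial.transform import Rotation as Rot
def ray(n,uv,p=None,q=None):
    c=camera_info(n); K=np.array([[c["fx"],0,c["cx"]],[0,c["fy"],c["cy"]],[0,0,1]])
    u=cv2.undistortPoints(np.array([[uv]],float),K,np.array(c["dist_coeffs"]))[0,0]
    d=np.array([*u,1.])
    if n=="wrist":
        T=np.array(c["T_tool_cam"]);R=Rot.from_quat(q).as_matrix()
        return R@T[:3,:3]@d, np.array(p)+R@T[:3,3]
    R=np.array(c["R"]);return R.T@d, -R.T@np.array(c["t"])
def at(n,uv,z,p=None,q=None):
    d,o=ray(n,uv,p,q); return o+d*(z-o[2])/d[2]
# tool down; yaw = world angle of the jaw direction (tool y)
def down(yaw):
    y=np.array([np.cos(yaw),np.sin(yaw),0]);x=np.array([0,0,-1.])
    return Rot.from_matrix(np.c_[x,y,np.cross(x,y)]).as_quat()
E
python3 - <<'E'
from h import *
p=arm.read_tool_pos();q=arm.read_eef_rot()
print(Rot.from_quat(q).as_matrix().round(2))
w=lambda uv,z:at("wrist",uv,z,p,q)
print("knob wrist",w((257,35),.203)); print("knob scene",at("scene",(363,207),.203)); print("knob side",at("side",(278,215),.203))
a=w((225,233),.165);b=w((512,153),.165);c=w((135,0),.165)
print(a,b,c,np.linalg.norm(a-b)); 
print("yaw side",np.degrees(np.arctan2(*(b-a)[1::-1])),"front",np.degrees(np.arctan2(*(c-a)[1::-1]))-90)
yaw=np.arctan2(*(b-a)[1::-1]);ex=np.array([np.cos(yaw),np.sin(yaw),0]);ey=np.array([-ex[1],ex[0],0])
print("knob pred",a+65*ex/1e3+100*ey/1e3)
k=w((257,35),.203)
for t in np.arange(-3.2,3.3,.4):
    j=arm.ik([k[0],k[1],.3],down(t)); print(round(t,1),None if j is None else np.round(j,2))
E
```

```text
[[-0.  1.  0.]
 [-0.  0. -1.]
 [-1. -0.  0.]]
knob wrist [0.62208265 0.09951562 0.203     ]
knob scene [0.62013826 0.10096035 0.203     ]
knob side [0.62148938 0.10344553 0.203     ]
[ 0.5900415  -0.01204771  0.165     ] [0.76879332 0.04030486 0.165     ] [0.54872065 0.12541534 0.165     ] 0.1862605787638701
yaw side 16.324173063885507 front 16.730572962578265
knob pred [0.62431398 0.10219063 0.165     ]
-3.2 [ 0.25  0.7  -0.82  1.48  0.53  1.19  2.44]
-2.8 [-0.6   0.68  0.73  1.51 -0.48  1.14 -2.57]
-2.4 [-0.55  0.65  0.63  1.5  -0.41  1.12 -2.24]
-2.0 [-0.49  0.63  0.52  1.5  -0.33  1.1  -1.9 ]
-1.6 [-0.43  0.61  0.41  1.5  -0.26  1.08 -1.56]
-1.2 [-0.37  0.6   0.3   1.5  -0.19  1.07 -1.22]
-0.8 [-0.31  0.59  0.2   1.5  -0.12  1.07 -0.89]
-0.4 [-0.25  0.59  0.09  1.49 -0.06  1.06 -0.54]
-0.0 [-0.18  0.59 -0.02  1.49  0.01  1.06 -0.2 ]
0.4 [-0.12  0.59 -0.12  1.49  0.08  1.07  0.14]
0.8 [-0.06  0.59 -0.23  1.49  0.14  1.08  0.48]
1.2 [-0.    0.6  -0.33  1.48  0.21  1.09  0.82]
1.6 [ 0.06  0.62 -0.44  1.48  0.28  1.1   1.17]
2.0 [ 0.12  0.64 -0.54  1.48  0.35  1.12  1.51]
2.4 [ 0.17  0.66 -0.65  1.48  0.42  1.14  1.85]
2.8 [ 0.22  0.68 -0.75  1.48  0.49  1.17  2.19]
3.2 [-0.63  0.7   0.81  1.51 -0.53  1.16 -2.81]
```

```bash
cat >> h.py <<'E'
def proj(X,p,q):
    c=camera_info("wrist");T=np.array(c["T_tool_cam"]);R=Rot.from_quat(q).as_matrix()
    x=T[:3,:3].T@(R.T@(np.array(X)-p)-T[:3,3])
    K=np.array([[c["fx"],0,c["cx"]],[0,c["fy"],c["cy"]],[0,0,1]])
    return cv2.projectPoints(x.reshape(1,1,3),np.zeros(3),np.zeros(3),K,np.array(c["dist_coeffs"]))[0].ravel()
E
python3 - <<'E'
from h import *
k=np.array([.6218,.1008]); tiles=[]
for i,y in enumerate((1.74,-1.4)):
    arm.movep([*k,.36],down(y))
    p=arm.read_tool_pos();q=arm.read_eef_rot();im=snapshot("wrist")
    u=proj([*k,.203],p,q)
    g=cv2.cvtColor(im,cv2.COLOR_BGR2HSV); m=((g[...,1]<60)&(g[...,2]>120)).astype(np.uint8)
    m=cv2.morphologyEx(m,cv2.MORPH_CLOSE,np.ones((9,9)))
    cs,_=cv2.findContours(m,cv2.RETR_EXTERNAL,cv2.CHAIN_APPROX_NONE)
    cs=[c for c in cs if cv2.contourArea(c)>300]
    c=min(cs,key=lambda c:np.hypot(*(c.reshape(-1,2).mean(0)-u)))
    e=cv2.fitEllipse(cv2.convexHull(c)); print(y,p.round(4) if hasattr(p,'round') else p,u,e,at("wrist",e[0],.203,p,q),arm.read_time())
    cv2.ellipse(im,e,(0,0,255),1); cv2.circle(im,(int(u[0]),int(u[1])),2,(255,0,0),-1); tiles.append(im[:,120:520])
cv2.imwrite("pics/k1.png",np.hstack(tiles))
E
```

```text
1.74 [0.6218 0.1001 0.3595] [319.17662334 209.33649101] ((319.6943054199219, 202.3210906982422), (46.09001922607422, 55.166664123535156), 179.82435607910156) [0.61679453 0.10029859 0.203     ] 1.425
-1.4 [0.6218 0.1008 0.3599] [314.64170416 207.50025698] ((314.4771728515625, 201.48887634277344), (45.49370574951172, 55.84992218017578), 0.32714104652404785) [0.62601557 0.10163703 0.203     ] 3.825
```

View pics/k1.png

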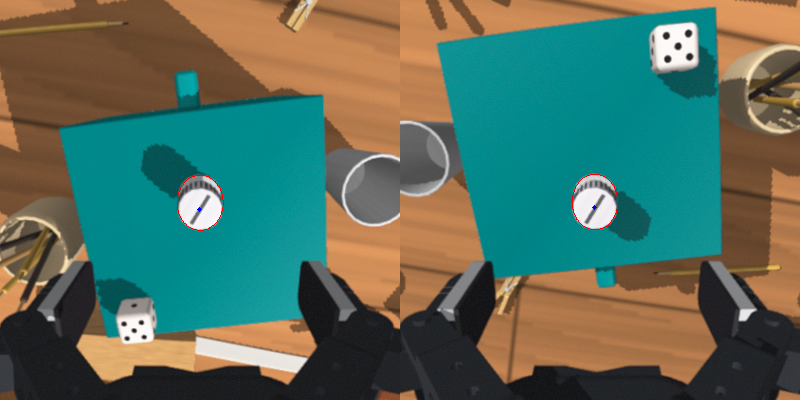

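Fourth view: the knob is the ellipse at (200,203) and (594,201) in the two half-turned views. Averaging cancels the camera offset and gives (0.6214, 0.1010). Next I grip gently and read forces.

```bash
cat >> h.py <<'E'
KN=np.array([.6214,.1010])
def rd(tag=""):
    print(tag,"t%.2f"%arm.read_time(),"p",np.round(arm.read_tool_pos(),4),"F",np.round(arm.read_ft_force(),2),"Mz %.3f"%arm.read_wrist_torque()[2],"op %.3f"%arm.read_opening())
E
python3 - <<'E'
from h import *
q=down(-1.4)
arm.line_to([*KN,.30],.15,q); arm.line_to([*KN,.246],.1,q); rd("down")
arm.move_gripper(.5,20); rd("half"); arm.move_gripper(0.0,20); rd("shut"); arm.pause(.2); rd()
E
```

```text
down t5.07 p [0.6219 0.101  0.2468] F [-0.69 -0.08  0.46] Mz -0.033 op 0.999
half t5.56 p [0.6214 0.101  0.2461] F [-0.22  0.19 -0.41] Mz -0.008 op 0.503
shut t5.82 p [0.6212 0.102  0.2463] F [-1.82  2.44  2.58] Mz -0.011 op 0.345
 t6.02 p [0.6213 0.102  0.2463] F [-0.64  3.14  4.48] Mz 0.022 op 0.344
```

Grip is centred to 1 mm (the arm gave way 1 mm in +y under 3 N). I'll correct that and lift in steps, watching Fz.

```bash
sed -i 's/KN=.*/KN=np.array([.6214,.1021])/' h.py; python3 - <<'E'
from h import *
q=down(-1.4); arm.move_gripper(0.0,40); z=.246
for i in range(14):
    z+=.001; arm.line_to([*KN,z],.01,q); rd("%.3f"%z)
    if arm.read_ft_force()[2]<-13 or arm.read_tool_pos()[2]>.2562: break
E
```

```text
0.247 t6.53 p [0.6213 0.1021 0.2464] F [-1.6   1.96  0.32] Mz -0.027 op 0.332
0.248 t6.78 p [0.6213 0.1021 0.2469] F [ 1.08  4.02 -5.39] Mz 0.006 op 0.337
0.249 t7.03 p [0.6213 0.1021 0.2485] F [ 0.84  2.42 -5.92] Mz -0.011 op 0.333
0.250 t7.28 p [0.6212 0.1021 0.2499] F [ 0.8   3.03 -6.16] Mz 0.018 op 0.337
0.251 t7.53 p [0.6213 0.1021 0.251 ] F [ 0.2   2.43 -6.89] Mz 0.049 op 0.340
0.252 t7.78 p [0.6212 0.1021 0.252 ] F [ 0.18  3.71 -6.44] Mz 0.027 op 0.339
0.253 t8.03 p [0.6212 0.1021 0.253 ] F [ 0.74  2.82 -6.06] Mz 0.005 op 0.337
0.254 t8.28 p [0.6212 0.1021 0.254 ] F [ 0.34  3.06 -7.11] Mz 0.003 op 0.336
0.255 t8.53 p [0.6213 0.1021 0.255 ] F [ 0.32  3.51 -7.4 ] Mz -0.001 op 0.332
0.256 t8.78 p [0.6213 0.1021 0.256 ] F [-0.28  3.63 -7.84] Mz -0.036 op 0.337
0.257 t9.03 p [0.6213 0.1021 0.2568] F [-0.1   2.53 -8.4 ] Mz 0.044 op 0.338
```

```bash
cat >> h.py <<'E'
def meas(n=5):
    F=[];M=[]
    for _ in range(n):
        arm.pause(.02);F.append(arm.read_ft_force()[2]);M.append(arm.read_wrist_torque()[2])
    return np.mean(F),np.mean(M)
def yawnow():
    y=Rot.from_quat(arm.read_eef_rot()).as_matrix()[:,1];return np.arctan2(y[1],y[0])
E
python3 - <<'E'
from h import *
q=down(-1.4); z=.257
arm.move_gripper(0.0,28)
while z<.261:
    z+=.0005; arm.line_to([*KN,z],.01,q); f,m=meas(); print("%.4f %.4f F%.1f M%.3f"%(z,arm.read_tool_pos()[2],f,m))
    if f<-10.5: break
if f<-9.5:
  y=-1.4
  for i in range(6):
    y+=.06; t=arm.read_time(); arm.line_to([*KN,z],.01,down(y)); dt=arm.read_time()-t; f,m=meas()
    print("yaw %.2f/%.3f z %.4f/%.4f F%.1f M%.3f dt%.2f"%(y,yawnow(),z,arm.read_tool_pos()[2],f,m,dt),"op %.3f"%arm.read_opening(), np.abs(arm.read_dq()).max().round(2))
    z+=np.clip(1e-4*(f+10.5),-3e-4,3e-4)
    if abs(m)>.15: break
rd()
E
```

```text
0.2575 0.2569 F-13.0 M0.007
yaw -1.34/-1.341 z 0.2575/0.2569 F-15.4 M0.054 dt0.25 op 0.339 0.0
yaw -1.28/-1.281 z 0.2572/0.2569 F-15.1 M0.066 dt0.25 op 0.336 0.01
yaw -1.22/-1.222 z 0.2569/0.2570 F-13.7 M0.062 dt0.25 op 0.334 0.0
yaw -1.16/-1.162 z 0.2566/0.2569 F-11.7 M0.063 dt0.25 op 0.338 0.01
yaw -1.10/-1.102 z 0.2565/0.2568 F-9.9 M0.029 dt0.25 op 0.337 0.0
yaw -1.04/-1.042 z 0.2565/0.2567 F-9.4 M0.071 dt0.25 op 0.335 0.01
 t11.58 p [0.6213 0.1019 0.2567] F [-2.71  3.31 -8.9 ] Mz 0.061 op 0.335
```

```bash
cat > turn.py <<'E'
from h import *
import sys
def turn(y,z,dy,ymax,zmax,mstop,ft):
    i=0
    while y<ymax:
        y+=dy; arm.line_to([*KN,z],.01,down(y)); f,m=meas(4); p=arm.read_tool_pos()[2]; i+=1
        print("y %.2f/%.3f z %.4f/%.4f F%.1f M%.3f"%(y,yawnow(),z,p,f,m))
        z+=np.clip(1.2e-4*(f-ft),-3e-4,3e-4)
        if abs(m)>mstop or p>zmax or f<-20 or f>5: break
    rd("end y%.3f z%.5f"%(y,z))
E
python3 -c "
from turn import *
turn(-1.04,.2566,.06,.4,.2597,.13,-10.5)"
```

```text
y -0.98/-0.982 z 0.2566/0.2567 F-8.6 M0.042
y -0.92/-0.922 z 0.2568/0.2568 F-9.4 M0.068
y -0.86/-0.862 z 0.2570/0.2568 F-11.0 M0.066
y -0.80/-0.802 z 0.2569/0.2568 F-10.5 M0.058
y -0.74/-0.742 z 0.2569/0.2568 F-11.1 M0.055
y -0.68/-0.682 z 0.2568/0.2568 F-10.6 M0.053
y -0.62/-0.622 z 0.2568/0.2569 F-9.9 M0.032
y -0.56/-0.562 z 0.2569/0.2571 F-9.1 M0.040
y -0.50/-0.502 z 0.2571/0.2572 F-8.9 M0.038
y -0.44/-0.442 z 0.2573/0.2573 F-8.6 M0.045
y -0.38/-0.382 z 0.2575/0.2575 F-8.6 M0.058
y -0.32/-0.322 z 0.2577/0.2577 F-8.7 M0.054
y -0.26/-0.262 z 0.2579/0.2579 F-9.0 M0.055
y -0.20/-0.202 z 0.2581/0.2581 F-9.2 M0.054
y -0.14/-0.142 z 0.2583/0.2583 F-10.0 M0.028
y -0.08/-0.082 z 0.2583/0.2584 F-9.4 M0.033
y -0.02/-0.022 z 0.2584/0.2585 F-8.8 M0.023
y 0.04/0.038 z 0.2586/0.2588 F-9.1 M0.059
y 0.10/0.098 z 0.2588/0.2589 F-9.3 M0.039
y 0.16/0.158 z 0.2590/0.2591 F-8.8 M0.007
y 0.22/0.218 z 0.2592/0.2593 F-9.4 M0.057
y 0.28/0.278 z 0.2593/0.2594 F-9.4 M0.056
y 0.34/0.338 z 0.2594/0.2596 F-9.1 M0.039
y 0.40/0.398 z 0.2596/0.2597 F-9.3 M0.047
end y0.400 z0.25974 t19.18 p [0.6217 0.1019 0.2597] F [ 3.85 -4.1  -9.5 ] Mz 0.041 op 0.337
```

```bash
python3 -c "
from turn import *
arm.move_gripper(0.0,22)
turn(.40,.2597,.03,1.8,.264,.10,-9.5)"
```

```text
y 0.43/0.428 z 0.2597/0.2598 F-8.6 M0.036
y 0.46/0.458 z 0.2598/0.2599 F-8.7 M0.033
y 0.49/0.488 z 0.2599/0.2600 F-9.3 M0.046
y 0.52/0.518 z 0.2599/0.2601 F-9.1 M0.029
y 0.55/0.548 z 0.2600/0.2601 F-9.7 M0.001
y 0.58/0.578 z 0.2599/0.2601 F-9.5 M0.039
y 0.61/0.608 z 0.2599/0.2601 F-9.1 M0.054
y 0.64/0.638 z 0.2600/0.2601 F-9.0 M-0.015
y 0.67/0.668 z 0.2600/0.2602 F-9.4 M0.035
y 0.70/0.698 z 0.2601/0.2602 F-9.8 M0.024
y 0.73/0.728 z 0.2600/0.2602 F-9.1 M0.061
y 0.76/0.758 z 0.2601/0.2603 F-9.4 M0.034
y 0.79/0.788 z 0.2601/0.2603 F-9.0 M0.019
y 0.82/0.818 z 0.2601/0.2603 F-9.4 M0.029
y 0.85/0.848 z 0.2602/0.2604 F-9.6 M0.038
y 0.88/0.878 z 0.2601/0.2604 F-9.5 M0.059
y 0.91/0.908 z 0.2602/0.2604 F-9.2 M0.035
y 0.94/0.938 z 0.2602/0.2604 F-9.5 M0.042
y 0.97/0.967 z 0.2602/0.2605 F-9.6 M0.038
y 1.00/0.997 z 0.2602/0.2604 F-9.3 M0.001
y 1.03/1.027 z 0.2602/0.2604 F-8.8 M-0.087
y 1.06/1.056 z 0.2603/0.2605 F-9.4 M-0.212
end y1.060 z0.26030 t26.37 p [0.6219 0.102  0.2605] F [ 4.06 -2.85 -9.85] Mz -0.263 op 0.335
```

The torque went from +0.04 to -0.21, and then -0.26, at yaw 1.05. That matches the predicted home, 1.7 rad after entry. I'll relax it, let the thread carry the screw, and open.

```bash
python3 - <<'E'
from h import *
y=1.035; arm.line_to([*KN,.2603],.01,down(y)); f,m=meas(3); print(f,m)
z=.2603
for i in range(8):
    z-=.0004; arm.line_to([*KN,z],.01,down(y)); f,m=meas(3); print("%.4f %.4f F%.1f M%.3f"%(z,arm.read_tool_pos()[2],f,m))
    if f>-2: break
arm.move_gripper(.6); rd("open"); arm.pause(.3)
arm.line_to([*KN,z+.06],.15,down(y)); 
p=arm.read_tool_pos();q=arm.read_eef_rot();im=snapshot("wrist")
cv2.imwrite("pics/w2.png",im); s=snapshot("side");cv2.imwrite("pics/s2.png",cv2.resize(s[180:260,190:350],None,fx=4,fy=4,interpolation=cv2.INTER_CUBIC))
b=cv2.imread("pics/side0.png")
cv2.imwrite("pics/s2c.png",np.hstack([cv2.resize(x[190:250,240:330],None,fx=4,fy=4,interpolation=cv2.INTER_CUBIC) for x in(b,s)])); rd()
E
```

```text
-9.789336859657388 -0.17112071367324974
0.2599 0.2604 F-7.5 M-0.170
0.2595 0.2603 F-3.9 M-0.200
0.2591 0.2602 F0.3 M-0.233
open t27.92 p [0.6207 0.1036 0.2592] F [-0.07 -0.03  0.38] Mz 0.009 op 0.601
 t28.87 p [0.6207 0.1017 0.3175] F [ 0.04 -0.35 -0.76] Mz -0.003 op 0.599
```

View pics/s2c.png

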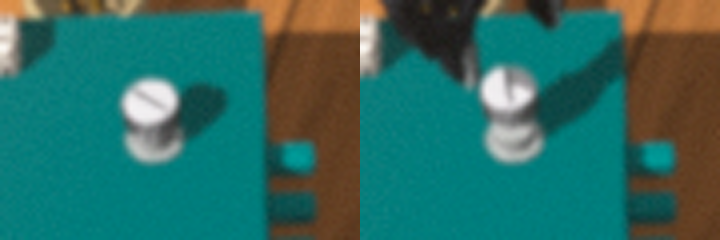

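Fifth view: the knob top is about 4 px higher than before (here about 13 mm), and the bushing's neck shows beneath it, so it holds by itself. Now the drawer.

```bash
cat >> h.py <<'E'
YU=np.radians(16.5); EX=np.array([np.cos(YU),np.sin(YU)]); PULL=KN-.083*EX; QD=down(YU+np.pi/2)
E
python3 - <<'E'
from h import *
arm.movep([*PULL,.29],QD); arm.line_to([*PULL,.193],.1); rd("down")
p=arm.read_tool_pos();cv2.imwrite("pics/d1.png",snapshot("wrist"))
arm.move_gripper(0.0,25); arm.pause(.2); rd("grip")
E
```

```text
down t30.68 p [0.5423 0.0788 0.1936] F [-0.17  0.08  0.99] Mz 0.028 op 0.599
grip t31.32 p [0.542  0.0786 0.1934] F [-1.69 -0.06  3.67] Mz 0.032 op 0.206
```

View pics/d1.png

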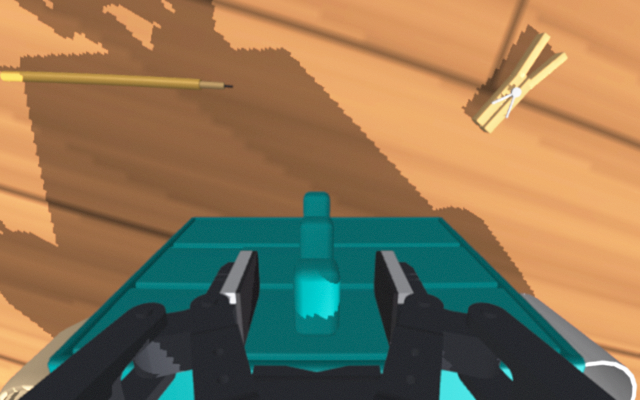

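Sixth view: the top tab (316,295) sits centred between the pads, clear of the two lower tabs. The gripper closed on it (opening 0.206, about 17.5 mm). Pull now, watching the force.

```bash
python3 - <<'E'
from h import *
s=0; ok=True
for d in (.002,.004,.006,.010,.02,.035,.05,.065,.082):
    arm.line_to([*(PULL-d*EX),.193],.02 if d<.015 else .06)
    f=np.dot(arm.read_ft_force()[:2],EX); rd("%.3f Fx %.1f"%(d,f))
    if f>8: ok=False; print("STOP"); break
if ok:
    arm.pause(.3); arm.move_gripper(.5); arm.pause(.2)
    e=PULL-.082*EX; arm.line_to([*e,.30],.12); arm.pause(.3); rd("up")
    w=snapshot("wrist");s=snapshot("side");cv2.imwrite("pics/f_side.png",cv2.resize(s[160:360,190:430],None,fx=3,fy=3,interpolation=cv2.INTER_CUBIC)); 
E
```

```text
0.002 Fx 1.5 t31.57 p [0.5404 0.0781 0.1934] F [1.33 0.92 4.57] Mz -0.069 op 0.206
0.004 Fx 0.4 t31.82 p [0.5383 0.0775 0.1934] F [0.33 0.43 4.7 ] Mz 0.024 op 0.205
0.006 Fx 0.2 t32.08 p [0.5361 0.0769 0.1934] F [0.16 0.31 5.38] Mz -0.077 op 0.201
0.010 Fx 0.3 t32.42 p [0.532  0.0756 0.1934] F [ 0.59 -1.1   6.46] Mz 0.012 op 0.201
0.020 Fx -0.6 t32.74 p [0.5213 0.0725 0.1933] F [-0.67  0.14  7.95] Mz 0.031 op 0.206
0.035 Fx -2.5 t33.14 p [0.5066 0.0681 0.1933] F [-2.41 -0.65  9.47] Mz 0.003 op 0.205
0.050 Fx -1.4 t33.54 p [0.4919 0.0638 0.1933] F [-1.28 -0.57  9.82] Mz 0.025 op 0.211
0.065 Fx -0.6 t33.94 p [0.4774 0.0595 0.1933] F [-0.7   0.2   8.87] Mz -0.000 op 0.204
0.082 Fx -1.8 t34.38 p [0.4611 0.0547 0.1933] F [-1.67 -0.52 10.48] Mz -0.012 op 0.204
up t36.58 p [0.4631 0.0552 0.2996] F [-0.3   0.28  1.32] Mz 0.038 op 0.501
```

View pics/f_side.png

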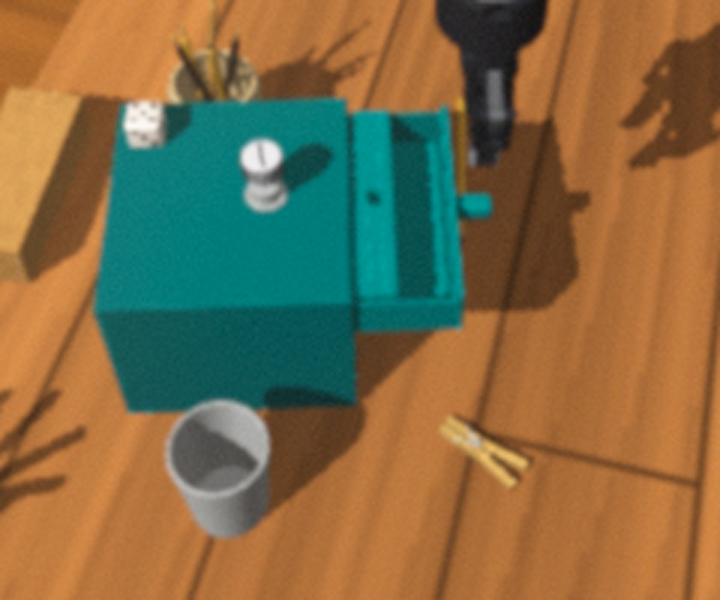

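Seventh view: the drawer stands well out, with its tab at crop (478,206), i.e. (349,229) in the full image. The screw is still up, the cup, pot, dice and peg look unmoved, and the gripper is clear. I'll check the drawer number and hand in.

```bash
python3 - <<'E'
from h import *
t=at("side",(349.3,228.7),.141); print("tab x in unit", np.dot(t[:2]-KN,EX)-.030, "F",arm.read_ft_force(),arm.read_time())
ticket.finish_job()
E
```

```text
tab x in unit -0.19601113651431998 F [ 0.450825   -0.27003739  0.34658588] 36.6833
the job is handed in; nothing more can be done
```

The job is done and handed in at about 36.7 s, inside the 67 s limit. No verdict is reported, so what follows is from my own readings.

- **Screw:** I pulled the knob up about 10 mm at 6–8 N until it met the thread. I then turned it anticlockwise about 2.4 rad with a light pull that peaked at 15 N. The turning torque rose to about 0.26 N m at the stop, below the 0.34 N m limit. I backed it off slightly, let the thread carry it and opened the gripper. It stayed up by itself, about 13 mm by eye in the picture.
- **Drawer:** I pulled it out by about 80 mm with under 3 N along the slide, let go and lifted clear.
- **Last checks:** The side view still shows the screw up. It also shows the cup, pot, dice and peg where they were, and the gripper touching nothing (force about 0.6 N, which is noise). I did not check the eraser, pencil, tape roll and lower drawers in that last view, but the gripper stayed clear of them.
- **Disagreement:** That view puts the tab at x ≈ -0.196 m in the unit's frame. The arm's travel gives about -0.19 m. Both are past the -0.171 m required.

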